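# Hold down the valve plate through the guard window and start the leak test

## Task

Reach through the square window in the guard's top panel with the fingertips and press the hold-down lever all the way down to its stop, without touching the guard. Then press the round push button on the control box beside the guard fully in and let it go. Nothing is to be gripped or lifted; leave the valve plate, the selector on the other box and the loose parts and tools as they are.

Things in the scene. Friction and masses are not known exactly. Their poses are not given: they have to be found in the camera images.
- window (a point): Centre of the square window in the top panel of the grey guard, on the panel's upper face. The guard is a fixed box-shaped fence standing on a 240 (x) x 220 (y) mm steel base with a level sheet panel on top: upper face 165 mm above the table, 5 mm thick, 240 x 220 mm, fenced with thin steel bars on all sides. The window is 110 x 110 mm, edges along this point's x and y, z up; the panel goes on from the window's edge 30 mm towards -x, 100 mm towards +x and 55 mm to each side.
- guard: The guard (panel, corner posts, bars), one rigid piece; nothing of the robot may touch it. Origin at the centre of the stand's underside on the table; same axes as the window. The window's centre is at (-35, 0, 165) mm.
- lever_pad (a point): Centre of the upper face of the flat black rubber-faced pad (36 x 42 mm, 8 mm thick) at the free end of the hold-down lever, straight below the window's middle (within 4 mm). About 9 mm below the panel's upper face when the lever is fully raised, 35 mm below it when the lever is fully down. The 16 mm wide lever arm runs from the pad to a pivot 110 mm away on the +x side; there is free room under the pad.
- hold_lever (a joint): Hold-down lever angle in rad: 0 fully raised, 0.24 at its lower stop, where it is level. No spring: a friction hinge (about 3 N at the pad) keeps it where it is left.
- valve_plate: Loose aluminium pump valve plate under the lever (88 mm across, 34 mm high) sitting in the stand; origin at the centre of its underside, 42 mm above the table. It is not touched.
- start_button_top (a point): Centre of the top of the round black push button (32 mm across) on the fixed grey control box that carries a button; the box is 100 x 100 x 60 mm and stands on one side of the guard. z up; it is pressed straight down.
- start_button (a joint): Button travel in m: 0 released, 0.006 fully in; spring-loaded, about 5 N when fully in; springs back when let go.
- selector (a joint): Angle in rad of the rotary selector on the other, otherwise alike control box on the other side of the guard. It is left alone.
- spool: Lying steel valve spool, 130 mm long along its x, 22 mm thick, on two thin wooden strips; loose, a bystander; origin at the centre of its underside.
- cartridge: Small standing brass cartridge valve, 32 mm across, 62 mm tall; loose, a bystander; origin at the centre of its underside.
- port_plug: Standing dark steel port plug, 28 mm across, 40 mm tall; loose, a bystander; origin at the centre of its underside.
- spanner: Spanner 180 mm long lying along its x, about 15 mm high; loose, a bystander; origin at the centre of its underside.
Mind the look-alikes: they are no part of the job. What is shaped like the part that bears start_button_top but orange is not meant.

How it is judged:
By the outcome, as a careful person would: the job done as asked, in the order asked, and still so for the second after the job is handed in, with the robot touching nothing.
It also fails if it takes over 43 s, if anything falls off the work surface, if the arm or the gripper's body presses on something with over 40 N, if the wrist force passes 120 N, or if a joint passes its speed limit or range.

## Robot

A 6-joint arm with a two-finger parallel gripper is mounted at the origin on the work surface. World frame = base frame: x ahead of the robot, y to its left, z up, the work surface at z = 0. Lengths are in m, angles in rad, forces in N, time in s.
With the tool pointing down it reaches from about 0.275 to 0.875 m from the base axis. Payload 12.5 kg.
Tool frame: the origin (TCP) lies at the very end of the fingers, on their centre line; the grasp point (between the pads) lies 19 mm behind it (pinch_z is the distance from the TCP to the grasp point, in m); z points along the fingers, y is the line along which they close (so a half turn about z gives the same grasp; the last joint's range is limited). The gripper opens to 85 mm and grips with 20 to 120 N. Pads are 22 mm wide; open, the fingers measure 114 mm over their backs; the gripper's body (76 mm by 85 mm) begins 54 mm behind the grasp point. The pads swing forward as they close: fully open they stand 13 mm farther back than shut.
Start: joints at [1.187, 0.351, 1.652, -0, 1.139, -0.085], TCP at [0.162, 0.526, 0.202] pointing down, gripper open.
Joint ranges: [-2.75, 2.75], [-0.79, 2.1], [0.01, 2.65], [-1.57, 4.71], [0.07, 3.14], [-2.87, 2.87]. Speed limits (rad/s): [2.22, 2.22, 2.79, 3.14, 3.14, 3.14].

## Interface

Orientations are given as [roll, pitch, yaw] about the fixed x, y, z axes, in that order (R = Rz(yaw) Ry(pitch) Rx(roll)).
In Python, from plant import * gives the robot as it stands. The module is installed in compiled form; this text tells all that it offers.
- The arm moves only by the tool drive_tool, never from a script. Its argument "commands" is a list of rows, each an object of numbers: "claw": the gripper command: -1 is fully open, 1 is shut, values between are in proportion; "dx", "dy", "dz": the shift along the tool's x, y, z in m; "ax", "ay", "az": the turn, a rotation vector about the tool's x, y, z in degrees. In form: [{"claw": .., "dx": .., "dy": .., "dz": .., "ax": .., "ay": .., "az": ..}, ...]. A call has 1 to 20 rows; each row shifts and turns the commanded pose from where the row before left it, along the tool's axes as they then stand; what a row does not reach is not made up. A row lasts 1/12 s, in which the tool goes at most 41.7 mm and 7.16 degrees, less where a joint would pass 70% of its speed; a pose out of reach is approached as far as the arm can. A call is refused whole if a number of a shift passes 0.0417 or a number of a turn 7.16, either way. A call with a gripper value outside its range is refused whole. The fingers move at their own pace and stop on an object; "grip_force" is the grip in N (left out, the last holds). Time passes only in rows, so rows that do not move let the fingers close. It gives the time, the measured TCP pose, the force, the opening and the grip force at its end, in the units of the state.
- sense(): the state, without advancing time (a new reading comes with each control period).
- camera(name): name is "scene" or "side" or "wrist"; returns a dict with "color" (480x640x3 uint8, blue, green, red), "z_map" (480x640 float32, m along the optical axis (not along the pixel's ray), 0 where there is no reading), "vfov" (degrees; the focal length in pixels is half the picture's height over the tangent of half this angle, whatever the lens; pixels are square), "cx", "cy" (the principal point, pixels), "R" (3x3) and "t" (3): a world point X has camera coordinates R X + t. Camera axes: x right, y down, z forward; pixel columns grow to the right and rows downward; lengths in m; the calibration is good to about 2 mm. The wrist camera is an equidistant fisheye: a pixel r from the principal point sees the ray r / f radians off the axis. A picture is of the moment at which its call begins.
- sign_off(): hands the job in; it is judged then, once.
Trained networks look in a picture, given as the dict that the camera call returned (one of the last four; its "shot" number tells which), for a name from the list of things; names that differ only in an ending like _2 or _b are one class to them, and where a whole thing is asked for, a point or a joint stands for the part that bears it (a point fixed in the world has none). Each returns a list of dicts, best first, with "score" (0 to 1); they miss things now and then, are a little off and sometimes report something else, mostly with a low value. They report only what shows in the picture. A call takes as long as a camera call. They do not tell look-alikes from the thing itself.
- search_frame(label, picture): "rect" ([left, top, width, height] in pixels, round what is visible of it).
- cut_out(label, picture): "pixels" (480x640 bool, what is visible of it) and "rect" ([left, top, width, height] in pixels, round what is visible of it).
- mark_of(label, picture): "xy" ([column, row] in pixels: a listed point, or the origin of a listed thing).
The state is a dict: "t": time; "q": joint angles; "dq": joint speeds; "effort": joint torques, N m; "position": TCP position; "eef_rot": TCP orientation; "contact_force": force on the tool from outside, world axes, zero at the start; "torque": the same for the moment, N m; "gripper_width": finger opening in m; "grip_force": force on a finger pad.
Only numpy, scipy, OpenCV 4.12 (cv2) and the standard library are available. Lean on these libraries where they do the work, as an engineer would, in place of code of your own. Each camera call takes 0.05 s, during which the arm holds its last target. There are 200 camera calls.

## Working session

There is one attempt and no reset: what is moved stays moved. The work goes in short steps, Python scripts to look and compute and a tool call to move; the robot and the scene stay as the last step left them, time stands still between calls to the robot, and variables do not carry over. Pictures are saved under pics/ and viewed, at most 10 in all, crops included, and the job is handed in when it is done.

Besides the shell and the picture viewer there is one more tool, called after "Call:" by a JSON object that holds its "api" and its "payload". drive_tool: Moves the arm, as the interface text tells. Its arguments: {"type":"object","properties":{"commands":{"type":"array","items":{"type":"object","properties":{"claw":{"type":"number"},"dx":{"type":"number"},"dy":{"type":"number"},"dz":{"type":"number"},"ax":{"type":"number"},"ay":{"type":"number"},"az":{"type":"number"}}}},"grip_force":{"type":"number"}},"required":["commands"]}

```bash
mkdir -p pics
cat > h.py <<'E'
from plant import *
import numpy as np, cv2
def ray(p,uv):
    f=240/np.tan(np.radians(p["vfov"]/2)); return f
def world(p,u,v,z=None,fish=False):
    """pixel -> world by depth, or by plane z"""
    f=ray(p,0); a,b=u-p["cx"],v-p["cy"]
    if fish:
        r=np.hypot(a,b)+1e-9; th=r/f; d=np.array([a/r*np.tan(th),b/r*np.tan(th),1])
    else: d=np.array([a/f,b/f,1])
    R=np.array(p["R"]);t=np.array(p["t"]);o=-R.T@t;w=R.T@d
    if z is None: return o+w*p["z_map"][int(round(v)),int(round(u))]
    return o+w*(z-o[2])/w[2]
E
python3 - <<'E'
from h import *
for n in ["scene","side"]:
    p=camera(n); cv2.imwrite(f"pics/{n}1.png",p["color"])
    for l in ["window","lever_pad","start_button_top"]:
        for m in mark_of(l,p)[:3]:
            u,v=m["xy"]; print(n,l,round(m["score"],2),np.round(m["xy"]),world(p,u,v).round(3))
s=sense(); print(s)
E
```

```text
scene window 0.86 [351. 239.] [ 0.582 -0.008  0.153]
scene lever_pad 0.69 [350. 243.] [ 0.591 -0.016  0.151]
scene start_button_top 0.54 [205. 281.] [ 0.515 -0.343  0.081]
scene start_button_top 0.47 [168. 246.] [ 0.332 -0.398  0.081]
side window 0.68 [361. 225.] [ 0.648  0.234 -0.   ]
side lever_pad 0.59 [362. 229.] [ 0.597 -0.009  0.152]
side start_button_top 0.93 [228. 431.] [ 0.34  -0.394  0.084]
side start_button_top 0.84 [348. 392.] [ 0.519 -0.347  0.083]
side start_button_top 0.38 [374. 288.] [ 0.619 -0.059  0.036]
{'t': 0.4, 'q': array([ 1.18739336e+00,  3.50784001e-01,  1.65190178e+00, -1.93979047e-05,
        1.13909144e+00, -8.45847390e-02]), 'dq': array([-6.46310615e-05, -1.12786119e-03, -6.62967085e-04,  6.98290406e-05,
        8.83621274e-04,  5.50121714e-04]), 'effort': array([-1.41250632e-03, -5.05603516e+01, -2.91371423e+01, -7.58745796e-05,
        1.62816505e-03,  9.57487998e-06]), 'position': array([0.16186158, 0.52557082, 0.20180479]), 'eef_rot': array([-3.14140726e+00,  1.96092150e-06,  2.84278254e+00]), 'contact_force': array([ 0.09648915, -0.32952664,  0.77596995]), 'torque': array([0.00344792, 0.01025084, 0.04579451]), 'grip_force': 0.0, 'gripper_width': 0.08587985577910012}
```

View pics/scene1.png

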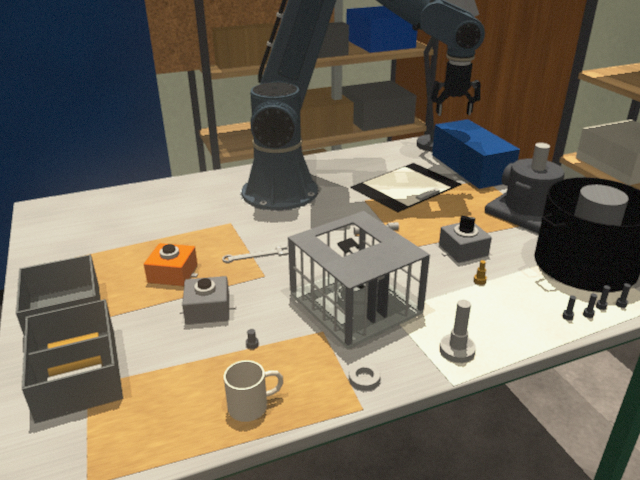

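View pics/side1.png

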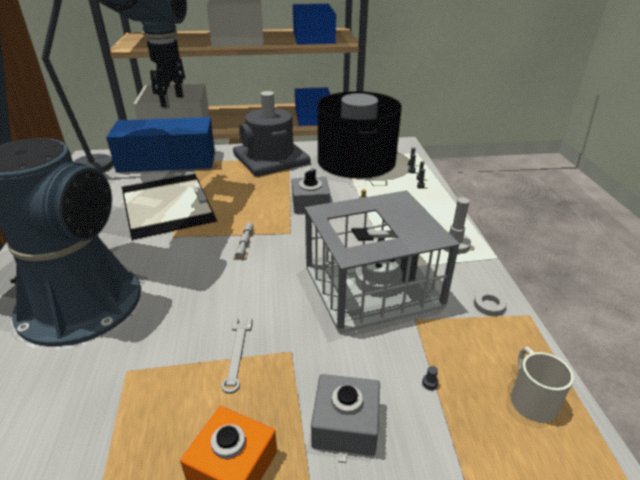

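The scene view shows the guard with its window at about (351,240), the grey button box at (205,287), the orange look-alike at (170,250) and the selector box at (466,238). The side view agrees: grey button at (348,397), orange one at (228,437). Next I fit the panel outline from depth.

Run:
```python
from h import *
for n in ["scene","side"]:
    p=camera(n); f=ray(p,0); Z=p["z_map"]; v,u=np.mgrid[:480,:640]
    P=np.stack([(u-p["cx"])/f*Z,(v-p["cy"])/f*Z,Z],-1); W=(P-p["t"])@np.array(p["R"])
    def sel(a,x,y): return (Z>0)&(abs(W[...,2]-a)<.006)&(abs(W[...,0]-x)<.2)&(abs(W[...,1]-y)<.2)
    m=sel(.165,.6,-.01).astype(np.uint8)
    k,lab,st,_=cv2.connectedComponentsWithStats(m); i=1+np.argmax(st[1:,4]); pts=W[lab==i]
    r=cv2.minAreaRect((pts[:,:2]*1000).astype(np.float32)); print(n,"panel",r,np.median(pts[:,2]))
    print(cv2.boxPoints(r).round())
    # hole contour
    cs,h=cv2.findContours((lab==i).astype(np.uint8),cv2.RETR_CCOMP,cv2.CHAIN_APPROX_NONE)
    c=max([c for c,hh in zip(cs,h[0]) if hh[3]>=0],key=cv2.contourArea)[:,0]
    hw=np.array([world(p,*q,z=.165)[:2]*1000 for q in c],np.float32); print("hole",cv2.minAreaRect(hw))
    for l in ["lever_pad","start_button_top"]:
        for c in cut_out(l,p)[:3]:
            q=W[c["pixels"]&(Z>0)]; q=q[(q[:,2]>np.percentile(q[:,2],90)-.004)]; print(l,c["score"],c["rect"],q.mean(0).round(4),q.max(0)-q.min(0))
```

```text
scene panel ((627.6911010742188, -14.432159423828125), (246.6880340576172, 225.73321533203125), 11.993178367614746) 0.1645905536295315
[[ 484.   70.]
 [ 530. -150.]
 [ 772.  -99.]
 [ 725.  122.]]
hole ((596.2163696289062, -22.5433349609375), (112.3382568359375, 111.76139831542969), 12.177457809448242)
lever_pad 0.62 [337.8, 241.4, 45.3, 38.0] [ 0.5976 -0.024   0.1526] [0.07659389 0.04160892 0.01483737]
start_button_top 0.54 [158.5, 241.4, 20.9, 10.2] [ 0.3422 -0.3991  0.0822] [0.03513929 0.02924884 0.00568189]
side panel ((626.9010620117188, -14.544265747070312), (242.7114715576172, 226.12350463867188), 12.423905372619629) 0.1656045595604093
[[ 484.   70.]
 [ 533. -151.]
 [ 770.  -99.]
 [ 721.  122.]]
hole ((591.9573974609375, -24.248489379882812), (110.25574493408203, 109.3880844116211), 12.215728759765625)
lever_pad 0.95 [351.5, 227.2, 44.0, 14.7] [ 0.5918 -0.0254  0.1531] [0.03869147 0.04353463 0.00643228]
start_button_top 0.74 [338.7, 381.6, 14.6, 24.6] [ 0.5163 -0.3481  0.0823] [0.03097012 0.03143943 0.00629862]
start_button_top 0.7 [214.2, 422.3, 23.9, 24.4] [ 0.338  -0.4002  0.0832] [0.03045754 0.03232979 0.00558413]
start_button_top 0.16 [351.5, 227.7, 44.2, 13.4] [ 0.5917 -0.0253  0.1531] [0.03869147 0.04353463 0.00643228]
```

Call:
{"api": "drive_tool", "payload": {"commands": [{"claw": 1,"dz": -0.04},{"claw": 1,"dz": -0.04},{"claw": 1,"dz": -0.03}]}}

```text
$.commands[0]: bad value
```

Call:
{"api": "drive_tool", "payload": {"commands": [{"claw": 1.0,"dx": 0,"dy": 0,"dz": -0.03,"ax": 0,"ay": 0,"az": 0},{"claw": 1.0,"dx": 0,"dy": 0,"dz": -0.03,"ax": 0,"ay": 0,"az": 0},{"claw": 1.0,"dx": 0,"dy": 0,"dz": -0.03,"ax": 0,"ay": 0,"az": 0}], "grip_force": 20}}

```text
t: 0.95
position: [0.1618, 0.5253, 0.2929]
eef_rot: [-3.141, -0.0, 2.843]
contact_force: [0.1, 0.7, 0.7]
gripper_width: 0.0513
grip_force: 0.0
```

Call:
{"api": "drive_tool", "payload": {"commands": [{"claw": 1,"dx": -0.0287,"dy": -0.0199,"dz": 0,"ax": 0,"ay": 0,"az": 0},{"claw": 1,"dx": -0.0287,"dy": -0.0199,"dz": 0,"ax": 0,"ay": 0,"az": 0},{"claw": 1,"dx": -0.0287,"dy": -0.0199,"dz": 0,"ax": 0,"ay": 0,"az": 0},{"claw": 1,"dx": -0.0287,"dy": -0.0199,"dz": 0,"ax": 0,"ay": 0,"az": 0},{"claw": 1,"dx": -0.0287,"dy": -0.0199,"dz": 0,"ax": 0,"ay": 0,"az": 0},{"claw": 1,"dx": -0.0287,"dy": -0.0199,"dz": 0,"ax": 0,"ay": 0,"az": 0},{"claw": 1,"dx": -0.0287,"dy": -0.0199,"dz": 0,"ax": 0,"ay": 0,"az": 0},{"claw": 1,"dx": -0.0287,"dy": -0.0199,"dz": 0,"ax": 0,"ay": 0,"az": 0},{"claw": 1,"dx": -0.0287,"dy": -0.0199,"dz": 0,"ax": 0,"ay": 0,"az": 0},{"claw": 1,"dx": -0.0287,"dy": -0.0199,"dz": 0,"ax": 0,"ay": 0,"az": 0},{"claw": 1,"dx": -0.0287,"dy": -0.0199,"dz": 0,"ax": 0,"ay": 0,"az": 0},{"claw": 1,"dx": -0.0287,"dy": -0.0199,"dz": 0,"ax": 0,"ay": 0,"az": 0},{"claw": 1,"dx": -0.0287,"dy": -0.0199,"dz": 0,"ax": 0,"ay": 0,"az": 0},{"claw": 1,"dx": -0.0287,"dy": -0.0199,"dz": 0,"ax": 0,"ay": 0,"az": 0},{"claw": 1,"dx": -0.0287,"dy": -0.0199,"dz": 0,"ax": 0,"ay": 0,"az": 0},{"claw": 1,"dx": -0.0287,"dy": -0.0199,"dz": 0,"ax": 0,"ay": 0,"az": 0},{"claw": 1,"dx": -0.0287,"dy": -0.0199,"dz": 0,"ax": 0,"ay": 0,"az": 0},{"claw": 1,"dx": -0.0287,"dy": -0.0199,"dz": 0,"ax": 0,"ay": 0,"az": 0},{"claw": 1,"dx": -0.0287,"dy": -0.0199,"dz": 0,"ax": 0,"ay": 0,"az": 0},{"claw": 1,"dx": -0.0287,"dy": -0.0199,"dz": 0,"ax": 0,"ay": 0,"az": 0}]}}

```text
t: 2.62
position: [0.5941, -0.0254, 0.2919]
eef_rot: [3.142, 0.0, 2.843]
contact_force: [-0.3, -0.2, 0.7]
gripper_width: 0.0001
grip_force: 0.0
```

Run:
```python
from h import *
p=camera("wrist"); cv2.imwrite("pics/w1.png",p["color"])
for l in ["window","lever_pad"]:
    for m in mark_of(l,p)[:2]: print(l,m,world(p,*m["xy"],z=.165 if l=="window" else .156,fish=True).round(4))
print(sense()["position"])
```

```text
lever_pad {'xy': [326.8, 213.7], 'score': 0.58} [ 0.5919 -0.0185  0.156 ]
[ 0.59392498 -0.02541893  0.29110385]
```

View pics/w1.png

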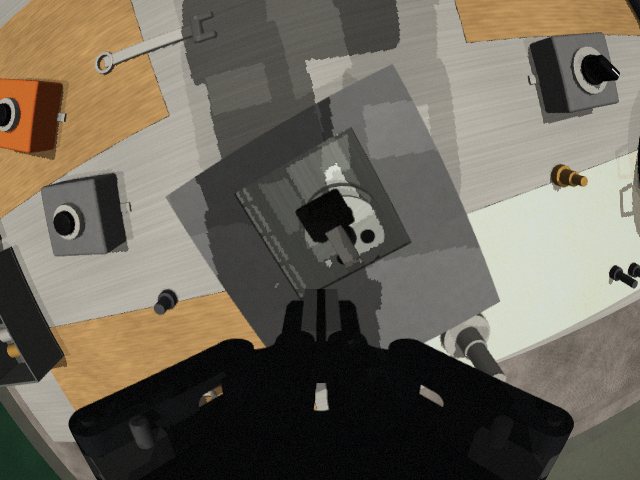

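The wrist view shows the raised pad at (325,213) inside the window (corners about (350,128), (410,243), (303,297), (235,192)), and the shut gripper with broad linkages. I check how low those linkages reach.

Run:
```python
from h import *
p=camera("wrist"); s=sense()["position"]
print(np.mean([world(p,*q,z=.165,fish=True) for q in [(350,128),(410,243),(303,297),(235,192)]],0))
yaw=sense()["eef_rot"][2]; X=np.array([np.cos(yaw),np.sin(yaw),0]);Y=np.array([np.sin(yaw),-np.cos(yaw),0])
Q=np.array([world(p,u,v,fish=True)-s for v in range(285,480,3) for u in range(60,600,3) if p["z_map"][v,u]>0])
Q=Q[(Q[:,2]>-.03)]; x,y,z=Q@X,Q@Y,Q[:,2]
for a in range(-10,110,10):
    k=(z*1000>=a)&(z*1000<a+10)
    if k.any(): print(a,k.sum(),"x",x[k].min().round(3),x[k].max().round(3),"y",y[k].min().round(3),y[k].max().round(3))
```

```text
[ 0.5917316  -0.02059679  0.165     ]
30 33 x 0.006 0.011 y -0.012 0.012
40 91 x 0.005 0.011 y -0.014 0.013
50 107 x 0.005 0.011 y -0.013 0.013
60 119 x -0.011 0.012 y -0.014 0.012
70 346 x -0.012 0.013 y -0.033 0.034
80 803 x -0.01 0.013 y -0.04 0.041
90 676 x -0.009 0.017 y -0.048 0.049
100 1166 x -0.01 0.017 y -0.057 0.057
```

Call:
{"api": "drive_tool", "payload": {"commands": [{"claw": 1,"dx": 0.002,"dy": 0.0025,"dz": 0.03,"ax": 0,"ay": 0,"az": 0},{"claw": 1,"dx": 0,"dy": 0,"dz": 0.03,"ax": 0,"ay": 0,"az": 0},{"claw": 1,"dx": 0,"dy": 0,"dz": 0.03,"ax": 0,"ay": 0,"az": 0},{"claw": 1,"dx": 0,"dy": 0,"dz": 0.02,"ax": 0,"ay": 0,"az": 0},{"claw": 1,"dx": 0,"dy": 0,"dz": 0.01,"ax": 0,"ay": 0,"az": 0},{"claw": 1,"dx": 0,"dy": 0,"dz": 0.005,"ax": 0,"ay": 0,"az": 0},{"claw": 1,"dx": 0,"dy": 0,"dz": 0.005,"ax": 0,"ay": 0,"az": 0},{"claw": 1,"dx": 0,"dy": 0,"dz": 0.005,"ax": 0,"ay": 0,"az": 0},{"claw": 1,"dx": 0,"dy": 0,"dz": 0.005,"ax": 0,"ay": 0,"az": 0},{"claw": 1,"dx": 0,"dy": 0,"dz": 0.005,"ax": 0,"ay": 0,"az": 0},{"claw": 1,"dx": 0,"dy": 0,"dz": 0.005,"ax": 0,"ay": 0,"az": 0},{"claw": 1,"dx": 0,"dy": 0,"dz": 0.005,"ax": 0,"ay": 0,"az": 0}]}}

```text
t: 3.82
position: [0.5922, -0.0208, 0.1367]
eef_rot: [3.142, 0.0, 2.843]
contact_force: [0.6, -0.3, -0.4]
gripper_width: 0.0002
grip_force: 0.0
```

Call:
{"api": "drive_tool", "payload": {"commands": [{"claw": 1,"dx": 0,"dy": 0,"dz": 0.002,"ax": 0,"ay": 0,"az": 0},{"claw": 1,"dx": 0,"dy": 0,"dz": 0.002,"ax": 0,"ay": 0,"az": 0},{"claw": 1,"dx": 0,"dy": 0,"dz": 0,"ax": 0,"ay": 0,"az": 0}]}}

```text
t: 4.07
position: [0.592, -0.0207, 0.1326]
eef_rot: [-3.142, -0.0, 2.843]
contact_force: [1.6, -0.4, -0.4]
gripper_width: 0.0001
grip_force: 0.0
```

Call:
{"api": "drive_tool", "payload": {"commands": [{"claw": 1,"dx": 0,"dy": 0,"dz": 0.0015,"ax": 0,"ay": 0,"az": 0},{"claw": 1,"dx": 0,"dy": 0,"dz": 0.0015,"ax": 0,"ay": 0,"az": 0}]}}

```text
t: 4.23
position: [0.5923, -0.0208, 0.13]
eef_rot: [3.141, 0.0, 2.843]
contact_force: [0.3, 0.1, 0.9]
gripper_width: 0.0003
grip_force: 0.0
```

Run:
```python
from h import *
p=camera("side"); cv2.imwrite("pics/s2.png",cv2.resize(p["color"][150:330,270:490],None,fx=3,fy=3))
s=sense();print(s["contact_force"],s["position"])
```

```text
[-0.19535996 -0.0392379  -0.1783984 ] [ 0.59207781 -0.02072804  0.12966153]
```

View pics/s2.png

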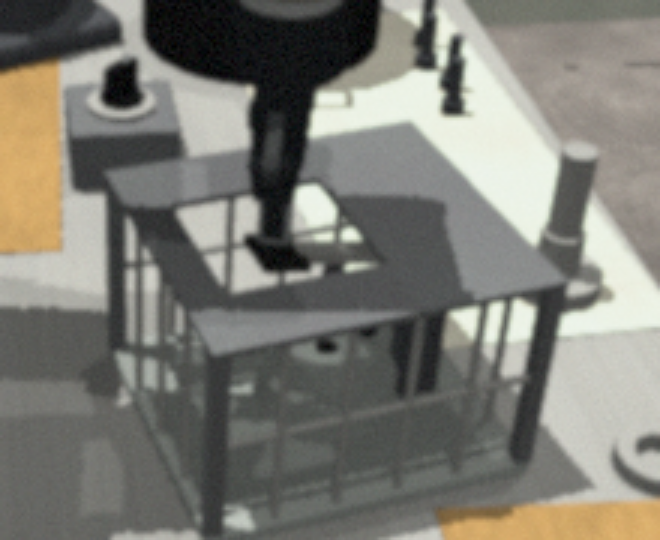

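The fingertips are on the pad through the window (crop about (275,250)), well clear of the panel's edges. The stop has not been felt yet, so I press on in 1 mm rows.

Call:
{"api": "drive_tool", "payload": {"commands": [{"claw": 1,"dx": 0,"dy": 0,"dz": 0.001,"ax": 0,"ay": 0,"az": 0},{"claw": 1,"dx": 0,"dy": 0,"dz": 0.001,"ax": 0,"ay": 0,"az": 0}]}}

```text
t: 4.45
position: [0.5922, -0.0207, 0.1279]
eef_rot: [3.142, 0.0, 2.843]
contact_force: [-0.4, -0.4, -0.3]
gripper_width: 0.0
grip_force: 0.0
```

Call:
{"api": "drive_tool", "payload": {"commands": [{"claw": 1,"dx": 0,"dy": 0,"dz": 0.001,"ax": 0,"ay": 0,"az": 0},{"claw": 1,"dx": 0,"dy": 0,"dz": 0.001,"ax": 0,"ay": 0,"az": 0}]}}

```text
t: 4.62
position: [0.5921, -0.0207, 0.1258]
eef_rot: [3.142, 0.0, 2.843]
contact_force: [0.6, -0.7, 0.2]
gripper_width: 0.0001
grip_force: 0.0
```

Run:
```python
from h import *
p=camera("wrist"); cv2.imwrite("pics/w2.png",p["color"][60:380,160:480].repeat(2,0).repeat(2,1)[:600])
s=sense();print(s["contact_force"],s["position"],s["effort"])
p=camera("side"); c=cut_out("lever_pad",p); Z=p["z_map"]
for k in c[:2]:
    v,u=np.nonzero(k["pixels"]); q=np.array([world(p,a,b) for a,b in zip(u,v)]); print(k["score"],k["rect"],np.percentile(q,[5,25,50,75,95],axis=0).round(4))
```

```text
[-0.09266868  0.0802618   0.54258916] [ 0.59203084 -0.0207397   0.12563382] [ 1.68773672e-02 -5.83324277e+01 -2.74637854e+01  3.36303210e-04
  1.57015625e-02 -1.28643779e-05]
0.78 [351.3, 230.2, 45.3, 12.1] [[ 0.579  -0.0425  0.1266]
 [ 0.5972 -0.0313  0.141 ]
 [ 0.6196 -0.0198  0.1473]
 [ 0.6404 -0.0151  0.1514]
 [ 0.6601 -0.0026  0.1553]]
```

View pics/w2.png

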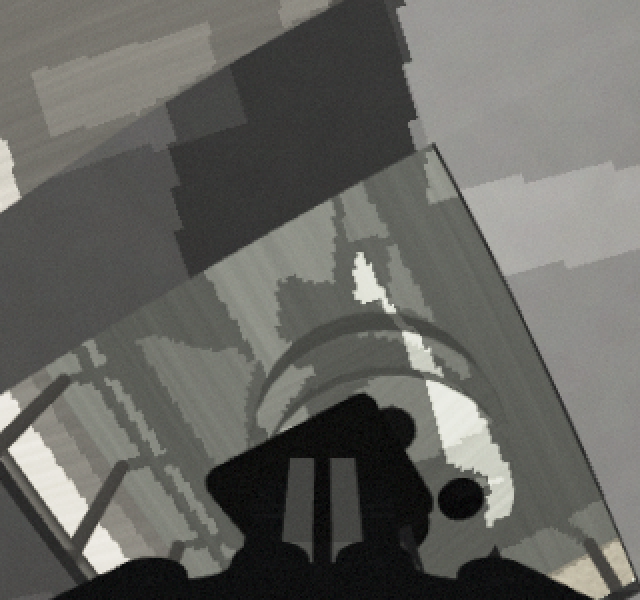

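The wrist crop shows the fingertips at about (320,460) over the black pad (centre about (320,470)), with the window edges far off. I measure the pad's height.

Run:
```python
from h import *
p=camera("wrist")
for c in [(230,480),(260,460),(300,435),(340,415),(365,400),(380,440),(400,470),(300,480),(340,480),(300,540),(345,540)]:
    u,v=160+c[0]/2,60+c[1]/2; print(c,world(p,u,v,fish=True).round(4))
```

```text
(230, 480) [ 0.5829 -0.0376  0.1551]
(260, 460) [ 0.5806 -0.03    0.1544]
(300, 435) [ 0.5782 -0.0204  0.1527]
(340, 415) [ 0.5754 -0.0108  0.1551]
(365, 400) [ 0.5747 -0.0051  0.1528]
(380, 440) [ 0.5841 -0.0045  0.1533]
(400, 470) [ 0.5933 -0.0024  0.1508]
(300, 480) [ 0.5809 -0.0208  0.1688]
(340, 480) [ 0.583  -0.0134  0.1692]
(300, 540) [ 0.5801 -0.0199  0.1933]
(345, 540) [ 0.5825 -0.013   0.1929]
```

The pad still stands at 0.155: the camera puts the finger ends about 30 mm behind the reported TCP, so contact is only now beginning. Over the last 30 mm I go on small steps and watch the force.

Call:
{"api": "drive_tool", "payload": {"commands": [{"claw": 1,"dx": 0,"dy": 0,"dz": 0.002,"ax": 0,"ay": 0,"az": 0},{"claw": 1,"dx": 0,"dy": 0,"dz": 0.002,"ax": 0,"ay": 0,"az": 0},{"claw": 1,"dx": 0,"dy": 0,"dz": 0.002,"ax": 0,"ay": 0,"az": 0}]}}

```text
t: 5.07
position: [0.5921, -0.0208, 0.1199]
eef_rot: [-3.141, 0.0, 2.843]
contact_force: [-1.4, -0.2, 3.6]
gripper_width: 0.0002
grip_force: 1.5
```

Run:
```python
from h import *
p=camera("wrist"); s=sense(); print(s["contact_force"],s["position"])
for c in [(230,480),(260,460),(300,435),(340,415),(365,400),(300,465),(340,465),(300,480),(340,480)]:
    u,v=160+c[0]/2,60+c[1]/2; print(c,world(p,u,v,fish=True).round(4))
```

```text
[-0.37134293 -0.66377489  2.00837374] [ 0.59192987 -0.02076126  0.1194559 ]
(230, 480) [ 0.5827 -0.0375  0.1498]
(260, 460) [ 0.58   -0.0298  0.1501]
(300, 435) [ 0.5774 -0.0202  0.149 ]
(340, 415) [ 0.5753 -0.0109  0.1497]
(365, 400) [ 0.5743 -0.0051  0.148 ]
(300, 465) [ 0.5802 -0.0208  0.1576]
(340, 465) [ 0.5826 -0.0132  0.1576]
(300, 480) [ 0.581  -0.0209  0.1629]
(340, 480) [ 0.583  -0.0135  0.1634]
```

Contact is confirmed: about 3 N, and the pad has moved down to 0.149. I press on towards the stop.

Call:
{"api": "drive_tool", "payload": {"commands": [{"claw": 1,"dx": 0,"dy": 0,"dz": 0.003,"ax": 0,"ay": 0,"az": 0},{"claw": 1,"dx": 0,"dy": 0,"dz": 0.003,"ax": 0,"ay": 0,"az": 0},{"claw": 1,"dx": 0,"dy": 0,"dz": 0.003,"ax": 0,"ay": 0,"az": 0},{"claw": 1,"dx": 0,"dy": 0,"dz": 0.003,"ax": 0,"ay": 0,"az": 0},{"claw": 1,"dx": 0,"dy": 0,"dz": 0.002,"ax": 0,"ay": 0,"az": 0},{"claw": 1,"dx": 0,"dy": 0,"dz": 0.002,"ax": 0,"ay": 0,"az": 0}]}}

```text
t: 5.62
position: [0.5919, -0.0207, 0.1035]
eef_rot: [-3.141, -0.0, 2.843]
contact_force: [-1.7, -1.3, 2.9]
gripper_width: -0.0003
grip_force: 1.5
```

Call:
{"api": "drive_tool", "payload": {"commands": [{"claw": 1,"dx": 0,"dy": 0,"dz": 0.001,"ax": 0,"ay": 0,"az": 0},{"claw": 1,"dx": 0,"dy": 0,"dz": 0.001,"ax": 0,"ay": 0,"az": 0},{"claw": 1,"dx": 0,"dy": 0,"dz": 0.001,"ax": 0,"ay": 0,"az": 0}]}}

```text
t: 5.87
position: [0.5921, -0.0207, 0.1008]
eef_rot: [3.142, -0.0, 2.843]
contact_force: [-2.2, -1.4, 3.0]
gripper_width: 0.0001
grip_force: 1.5
```

Call:
{"api": "drive_tool", "payload": {"commands": [{"claw": 1,"dx": 0,"dy": 0,"dz": 0.001,"ax": 0,"ay": 0,"az": 0},{"claw": 1,"dx": 0,"dy": 0,"dz": 0.001,"ax": 0,"ay": 0,"az": 0}]}}

```text
t: 6.03
position: [0.5922, -0.0207, 0.1002]
eef_rot: [3.142, 0.0, 2.843]
contact_force: [-11.0, 0.3, 26.3]
gripper_width: 0.0001
grip_force: 13.0
```

26 N: the lever is on its stop. Retract straight up.

Call:
{"api": "drive_tool", "payload": {"commands": [{"claw": 1,"dx": 0,"dy": 0,"dz": -0.01,"ax": 0,"ay": 0,"az": 0},{"claw": 1,"dx": 0,"dy": 0,"dz": -0.02,"ax": 0,"ay": 0,"az": 0},{"claw": 1,"dx": 0,"dy": 0,"dz": -0.03,"ax": 0,"ay": 0,"az": 0},{"claw": 1,"dx": 0,"dy": 0,"dz": -0.03,"ax": 0,"ay": 0,"az": 0},{"claw": 1,"dx": 0,"dy": 0,"dz": -0.03,"ax": 0,"ay": 0,"az": 0},{"claw": 1,"dx": 0,"dy": 0,"dz": -0.03,"ax": 0,"ay": 0,"az": 0},{"claw": 1,"dx": 0,"dy": 0,"dz": -0.02,"ax": 0,"ay": 0,"az": 0},{"claw": 1,"dx": 0,"dy": 0,"dz": 0,"ax": 0,"ay": 0,"az": 0}]}}

```text
t: 6.7
position: [0.594, -0.0208, 0.2737]
eef_rot: [3.14, 0.008, 2.843]
contact_force: [-0.1, 1.1, 0.4]
gripper_width: 0.0001
grip_force: 0.0
```

Run:
```python
from h import *
p=camera("wrist"); s=sense(); print(s["contact_force"],s["position"])
for c in cut_out("lever_pad",p)[:1]:
    v,u=np.nonzero(c["pixels"]); q=np.array([world(p,a,b,fish=True) for a,b in zip(u,v)]); print(c["score"],c["rect"],np.percentile(q,[5,25,50,75,95],axis=0).round(4))
for m in mark_of("start_button_top",p)[:3]: print(m,world(p,*m["xy"],z=.083,fish=True))
d=np.array([.517,-.3478])-s["position"][:2]; y=s["eef_rot"][2]
print("dx,dy",d@[np.cos(y),np.sin(y)],d@[np.sin(y),-np.cos(y)])
cv2.imwrite("pics/w3.png",p["color"])
```

```text
[-0.22113548  0.10252754 -0.58416929] [ 0.5931376  -0.02072696  0.271048  ]
0.78 [291.3, 183.7, 73.3, 96.9] [[ 0.5765 -0.0379  0.1021]
 [ 0.5878 -0.0251  0.1294]
 [ 0.6016 -0.0153  0.1302]
 [ 0.6261 -0.0083  0.1308]
 [ 0.6495 -0.0019  0.1317]]
{'xy': [51.7, 227.2], 'score': 0.8} [ 0.51683961 -0.34205646  0.083     ]
dx,dy -0.023497291885032964 -0.3349949007467313
```

View pics/w3.png

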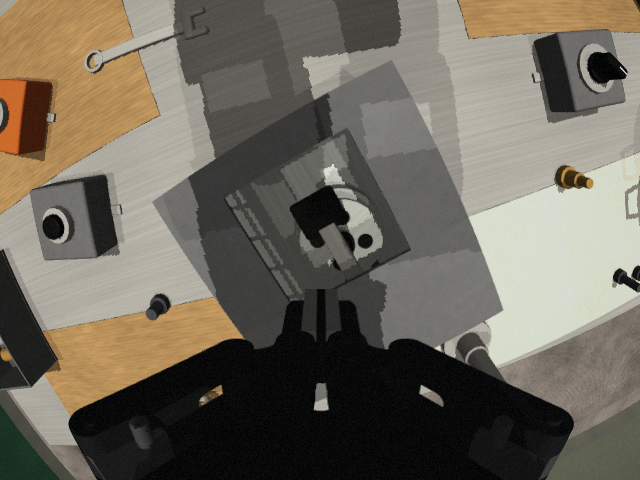

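The lever is now level (pad and arm at z ≈ 0.130), with its pad at (318,210) in the picture; the grey box's button is at (56,227). Now I go over to the button.

Call:
{"api": "drive_tool", "payload": {"commands": [{"claw": 1,"dx": -0.0023,"dy": -0.0333,"dz": 0,"ax": 0,"ay": 0,"az": 0},{"claw": 1,"dx": -0.0023,"dy": -0.0333,"dz": 0,"ax": 0,"ay": 0,"az": 0},{"claw": 1,"dx": -0.0023,"dy": -0.0333,"dz": 0,"ax": 0,"ay": 0,"az": 0},{"claw": 1,"dx": -0.0023,"dy": -0.0333,"dz": 0,"ax": 0,"ay": 0,"az": 0},{"claw": 1,"dx": -0.0023,"dy": -0.0333,"dz": 0,"ax": 0,"ay": 0,"az": 0},{"claw": 1,"dx": -0.0023,"dy": -0.0333,"dz": 0,"ax": 0,"ay": 0,"az": 0},{"claw": 1,"dx": -0.0023,"dy": -0.0333,"dz": 0,"ax": 0,"ay": 0,"az": 0},{"claw": 1,"dx": -0.0023,"dy": -0.0333,"dz": 0,"ax": 0,"ay": 0,"az": 0},{"claw": 1,"dx": -0.0023,"dy": -0.0333,"dz": 0,"ax": 0,"ay": 0,"az": 0},{"claw": 1,"dx": -0.0023,"dy": -0.0333,"dz": 0,"ax": 0,"ay": 0,"az": 0},{"claw": 1,"dx": 0,"dy": 0,"dz": 0.03,"ax": 0,"ay": 0,"az": 0},{"claw": 1,"dx": 0,"dy": 0,"dz": 0.03,"ax": 0,"ay": 0,"az": 0},{"claw": 1,"dx": 0,"dy": 0,"dz": 0.03,"ax": 0,"ay": 0,"az": 0},{"claw": 1,"dx": 0,"dy": 0,"dz": 0.03,"ax": 0,"ay": 0,"az": 0},{"claw": 1,"dx": 0,"dy": 0,"dz": 0,"ax": 0,"ay": 0,"az": 0},{"claw": 1,"dx": 0,"dy": 0,"dz": 0,"ax": 0,"ay": 0,"az": 0}]}}

```text
t: 8.18
position: [0.5152, -0.3451, 0.1473]
eef_rot: [3.14, -0.004, 2.843]
contact_force: [0.2, -0.2, 0.8]
gripper_width: -0.0003
grip_force: 0.0
```

Run:
```python
from h import *
p=camera("wrist"); s=sense(); print(s["contact_force"],s["position"])
for m in mark_of("start_button_top",p)[:3]: print(m,world(p,*m["xy"],z=.083,fish=True),world(p,*m["xy"],fish=True))
cv2.imwrite("pics/w4.png",p["color"])
```

```text
[0.43051468 0.18542446 1.54345025] [ 0.51620149 -0.34578582  0.14927833]
{'xy': [165.2, 21.4], 'score': 0.76} [ 0.33690593 -0.39795884  0.083     ] [ 0.33660957 -0.39816296  0.08235482]
{'xy': [317.5, 241.8], 'score': 0.67} [ 0.51349613 -0.34593726  0.083     ] [ 0.51355198 -0.34595605  0.08280535]
```

View pics/w4.png

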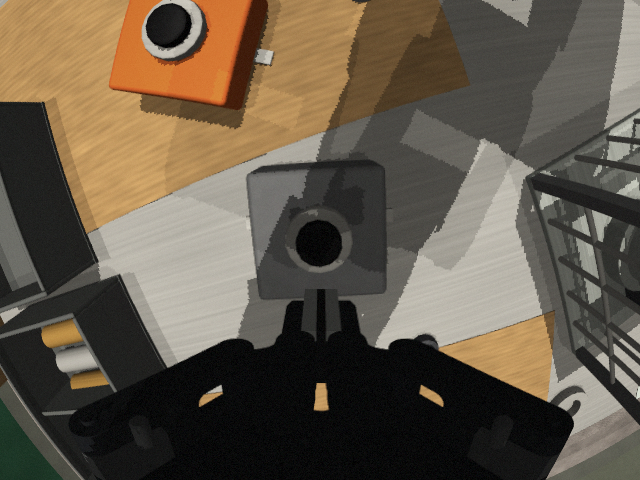

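The wrist view shows the grey box's black button at (319,243), in line with the fingers and clear of everything else. I go down and press.

Call:
{"api": "drive_tool", "payload": {"commands": [{"claw": 1,"dx": 0,"dy": 0,"dz": 0.03,"ax": 0,"ay": 0,"az": 0},{"claw": 1,"dx": 0,"dy": 0,"dz": 0.03,"ax": 0,"ay": 0,"az": 0},{"claw": 1,"dx": 0,"dy": 0,"dz": 0.025,"ax": 0,"ay": 0,"az": 0},{"claw": 1,"dx": 0,"dy": 0,"dz": 0.005,"ax": 0,"ay": 0,"az": 0},{"claw": 1,"dx": 0,"dy": 0,"dz": 0.003,"ax": 0,"ay": 0,"az": 0},{"claw": 1,"dx": 0,"dy": 0,"dz": 0.002,"ax": 0,"ay": 0,"az": 0},{"claw": 1,"dx": 0,"dy": 0,"dz": 0.002,"ax": 0,"ay": 0,"az": 0},{"claw": 1,"dx": 0,"dy": 0,"dz": 0,"ax": 0,"ay": 0,"az": 0}]}}

```text
t: 8.95
position: [0.5167, -0.3462, 0.0533]
eef_rot: [-3.141, 0.002, 2.843]
contact_force: [-0.5, 0.4, 0.1]
gripper_width: -0.0002
grip_force: 0.0
```

Call:
{"api": "drive_tool", "payload": {"commands": [{"claw": 1,"dx": 0,"dy": 0,"dz": 0.001,"ax": 0,"ay": 0,"az": 0},{"claw": 1,"dx": 0,"dy": 0,"dz": 0.001,"ax": 0,"ay": 0,"az": 0},{"claw": 1,"dx": 0,"dy": 0,"dz": 0.001,"ax": 0,"ay": 0,"az": 0},{"claw": 1,"dx": 0,"dy": 0,"dz": 0.001,"ax": 0,"ay": 0,"az": 0},{"claw": 1,"dx": 0,"dy": 0,"dz": 0,"ax": 0,"ay": 0,"az": 0}]}}

```text
t: 9.37
position: [0.5166, -0.3462, 0.0483]
eef_rot: [-3.141, 0.002, 2.843]
contact_force: [2.7, -1.1, 2.2]
gripper_width: -0.0002
grip_force: 1.9
```

Call:
{"api": "drive_tool", "payload": {"commands": [{"claw": 1,"dx": 0,"dy": 0,"dz": 0.001,"ax": 0,"ay": 0,"az": 0},{"claw": 1,"dx": 0,"dy": 0,"dz": 0.001,"ax": 0,"ay": 0,"az": 0},{"claw": 1,"dx": 0,"dy": 0,"dz": 0,"ax": 0,"ay": 0,"az": 0}]}}

```text
t: 9.62
position: [0.5166, -0.3461, 0.0466]
eef_rot: [-3.141, 0.001, 2.843]
contact_force: [1.2, -0.3, 7.9]
gripper_width: -0.0002
grip_force: 3.9
```

Call:
{"api": "drive_tool", "payload": {"commands": [{"claw": 1,"dx": 0,"dy": 0,"dz": 0.001,"ax": 0,"ay": 0,"az": 0},{"claw": 1,"dx": 0,"dy": 0,"dz": 0,"ax": 0,"ay": 0,"az": 0}]}}

```text
t: 9.78
position: [0.5167, -0.3462, 0.0465]
eef_rot: [-3.141, 0.002, 2.843]
contact_force: [-0.6, 1.4, 16.9]
gripper_width: 0.0
grip_force: 8.2
```

17 N with no further travel, so the button is fully in. Release and withdraw.

Call:
{"api": "drive_tool", "payload": {"commands": [{"claw": 1,"dx": 0,"dy": 0,"dz": -0.01,"ax": 0,"ay": 0,"az": 0},{"claw": 1,"dx": 0,"dy": 0,"dz": -0.03,"ax": 0,"ay": 0,"az": 0},{"claw": 1,"dx": 0,"dy": 0,"dz": -0.03,"ax": 0,"ay": 0,"az": 0},{"claw": 1,"dx": 0,"dy": 0,"dz": -0.03,"ax": 0,"ay": 0,"az": 0},{"claw": 1,"dx": 0,"dy": 0,"dz": -0.03,"ax": 0,"ay": 0,"az": 0},{"claw": 1,"dx": 0,"dy": 0,"dz": 0,"ax": 0,"ay": 0,"az": 0},{"claw": 1,"dx": 0,"dy": 0,"dz": 0,"ax": 0,"ay": 0,"az": 0},{"claw": 1,"dx": 0,"dy": 0,"dz": 0,"ax": 0,"ay": 0,"az": 0}]}}

```text
t: 10.45
position: [0.5153, -0.3452, 0.1736]
eef_rot: [3.141, -0.002, 2.843]
contact_force: [0.8, 1.0, -0.8]
gripper_width: -0.0003
grip_force: 0.0
```

Run:
```python
from h import *
p=camera("wrist")
for m in mark_of("start_button_top",p)[:3]: print(m["xy"],world(p,*m["xy"],fish=True).round(4))
p=camera("side")
for c in cut_out("lever_pad",p)[:1]:
    v,u=np.nonzero(c["pixels"]); q=np.array([world(p,a,b) for a,b in zip(u,v)]); print(np.percentile(q,[5,50,95],axis=0).round(4))
print(sense()["contact_force"]); print(sign_off())
```

```text
[183.7, 30.7] [ 0.3389 -0.3947  0.0827]
[320.9, 235.5] [ 0.5178 -0.345   0.0815]
[[ 0.4237 -0.797   0.1296]
 [ 0.659  -0.0103  0.132 ]
 [ 0.6645 -0.0033  0.6859]]
[-0.07758312  0.6853281  -1.04282118]
the job is handed in; nothing more can be done
None
```

The lever is down on its stop, the grey box's button was pressed fully in and let go, and the job was handed in at about 10.5 s with the arm clear; no contact with the guard was seen.

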